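Set the press-and-turn brake wheel of a film dispenser to its tall mark

ROBOT

A 6-joint arm with a two-finger parallel gripper is mounted at the origin on the work surface. World frame = base frame: x ahead of the robot, y to its left, z up, the work surface at z = 0. Lengths are in m, angles in rad, forces in N, time in s.
With the tool pointing down it reaches from about 0.375 to 0.9 m from the base axis. Payload 3.1 kg.
Tool frame: the origin (TCP) lies on the centre line of the jaws, within the pads' length; the fingertips stand ahead of it and the grasp point (between the pads) lies 3 mm ahead of it (robot.tip_reach is the z of the fingertips in the tool frame, in m); z points along the fingers, y is the line along which they close (so a half turn about z gives the same grasp; the last joint's range is limited). The gripper opens to 87 mm and grips with 3 to 60 N. Pads are 19 mm wide; open, the fingers measure 117 mm over their backs; the gripper's body (75 mm by 190 mm) begins 51 mm behind the grasp point.
Start: joints at [1.125, 0.527, 1.433, -0, 1.181, -0.178], TCP at [0.165, 0.603, 0.245] pointing down, gripper open.
Joint ranges: [-3.08, 3.08], [-0.75, 2.2], [0.22, 2.44], [-1.43, 4.57], [0, 2.65], [-2.85, 2.85]. Speed limits (rad/s): [2.79, 2.79, 3.14, 3.14, 3.14, 3.14].

INTERFACE

Orientations are given as a unit quaternion [x, y, z, w].
In Python, from rig import sensors, eyes, ticket, robot gives the robot as it stands.
- The arm moves only by the tool drive_tool, never from a script. Its argument "deltas" is a list that holds one entry, the list of rows, each a list of 6 numbers: the shift along the tool's x, y, z in mm, then the turn, a rotation vector about the tool's x, y, z in rad. A call has 1 to 8 rows; each row shifts and turns the commanded pose from where the row before left it, along the tool's axes as they then stand; what a row does not reach is not made up. A row lasts 1/12 s, in which the tool goes at most 41.7 mm and 7.16 degrees, less where a joint would pass 70% of its speed; a pose out of reach is approached as far as the arm can. A call is refused whole if a number of a shift passes 41.7 or a number of a turn 0.125, either way. A call with a gripper value outside its range is refused whole. "gripper" is the opening in per cent of the stroke, from 0 (shut) to 100 (fully open), set as the call begins (left out, the last holds). The fingers move at their own pace and stop on an object; "squeeze" is the grip in N (left out, the last holds). Time passes only in rows, so rows that do not move let the fingers close. It gives the time, the measured TCP pose, the force, the opening and the grip force at its end, in the units of the state.
- sensors.get_obs(): the state, without advancing time (a new reading comes with each control period).
- eyes.camera(name): name is "scene" or "side" or "wrist"; returns a dict with "img" (384x512x3 uint8, red, green, blue), "fov_y" (degrees; the focal length in pixels is half the picture's height over the tangent of half this angle, whatever the lens; pixels are square), "cx", "cy" (the principal point, pixels), "D" ([k1, k2, p1, p2, k3] as OpenCV has them; the pictures are not rectified), "xyz" and "attitude" of the camera in the world; the wrist camera has in their place "hand_eye" (4x4, takes a point from camera to tool coordinates, whose origin is the TCP and whose axes are the flange's). Camera axes: x right, y up, looking along -z (the intrinsics and any distortion apply to the point x, -y, -z); pixel columns grow to the right and rows downward; lengths in m; the calibration is good to about 2 mm. A picture is of the moment at which its call begins: read the wrist's pose just before it. There is no depth.
- ticket.hand_in(): hands the job in; it is judged then, once.
The state is a dict: "time": time; "q": joint angles; "joint_velocities": joint speeds; "joint_torque": joint torques, N m; "position": TCP position; "tool_rot": TCP orientation; "ft_force": force on the tool from outside, world axes, zero at the start; "moment": the same for the moment, N m; "grip_width": finger opening in m; "grip_force": force on a finger pad.
Only numpy, scipy, OpenCV 4.12 (cv2) and the standard library are available. Lean on these libraries where they do the work, as an engineer would, in place of code of your own. Each camera call takes 0.05 s, during which the arm holds its last target. There are 200 camera calls.

TASK

Set the film dispenser's brake: press its wheel down against the spring, turn it until the pointer on the wheel's far rim stands at the tall mark post, and let it rise fully into the notch there. The notch lies only roughly at the post, so search for it by feel; be gentle, never forcing the wheel against its notches or its bottom stop. Leave the other things on the bench where they are, and let go of the wheel.

Things in the scene. Friction and masses are not known exactly. Their poses are not given: they have to be found in the camera images.
- housing: Fixed grey brake housing of the film dispenser, 200 x 200 x 70 mm high, standing on the bench; origin at the centre of its underside, x towards its rear (away from the robot at yaw 0), z up. The wheel's axis is vertical through the origin. A lying film roll (94 mm diameter, up to 95 mm high) sticks out of its +y side from 100 to 370 mm.
- wheel: Black wheel, 116 mm diameter, 12 mm thick, grip bar across its top. Origin on the axis in the wheel's top face, 94 mm above the bench when fully up, where it starts; x towards the pointer, z up. A hidden lug under it (45 mm from the axis) sits in a notch inside the housing while it is up; driving the lug against the inside of the housing with more than 25 N spoils it.
- bar_top (a point): Middle of the grip bar's top, 33 mm above the wheel's face, on the axis. The bar is 80 mm long, 18 mm wide and lies along the pointer's direction. The wheel is sprung upwards: about 7.5 N starts it moving down, then 0.7 N more per mm. Pressed 6 mm (about 11.7 N) it is clear of its notch and turns easily; it bottoms on a hard stop at 10 mm (about 14.5 N).
- pointer_tip (a point): Outer end of the small metal pointer on the wheel's rim, on the wheel's x axis, 68 mm from the wheel's axis, level with the wheel's face.
- dial (a joint): Angle of the wheel about its vertical axis against the housing (rad): 0 = pointer straight to the housing's rear (+x), growing counter-clockwise seen from above; limits -1.48 and 1.48. It starts in a wide notch around 0. Let go between notches, the wheel stays about 6 mm down, the lug under the notch ring; let go over a notch, it rises fully.
- mark_tall: The tall mark post: upright steel pin of 14 mm diameter, 45 mm tall, on the housing's top (70 mm above the bench) just outside the wheel, about 84 mm from its axis; origin at its foot. It stands in any one of four places around the rear rim, about 35 and 67 degrees to either side of the rear middle; it is fixed. Each post has one notch, which takes the lug only within about 3 degrees either way and lies up to 8 degrees to either side of where the post suggests.
- mark_a: Short mark post, 10 mm diameter, 10 mm tall, on the housing at another of the four places; origin at its foot, fixed. Not the wanted one.
- mark_b: Short mark post like mark_a.
- mark_c: Short mark post like mark_a.
- glue_stick: Loose bystander: upright white stick, 22 mm diameter, 50 mm tall, standing on the housing's near right corner; origin under its foot.
- tape_roll: Loose bystander: brown tape roll, 104 mm diameter, 48 mm high, on the bench right of the housing; origin under its centre.
- cutter: Loose bystander: grey box cutter, 140 x 22 x 16 mm, on the bench in front of the housing; origin under its middle.
- carton_a: Loose bystander: taped carton 140 x 110 x 90 mm, origin under its centre.
- carton_b: Loose bystander: flat taped carton 100 x 120 x 60 mm, origin under its centre.
- spray: Loose bystander: bottle, 60 mm diameter, 150 mm tall, origin under its centre.
- tape_thin: Loose bystander: thin tape roll, 90 mm diameter, 19 mm high, lying on carton_a; origin under its centre.

How it is judged:
By the outcome, as a careful person would: the job done as asked, in the order asked, and still so for the second after the job is handed in, with the robot touching nothing.
It also fails if it takes over 72 s, if anything falls off the work surface, if the arm or the gripper's body presses on something with over 40 N, if the wrist force passes 120 N, or if a joint passes its speed limit or range.

## Working session

There is one attempt and no reset: what is moved stays moved. The work goes in short steps, Python scripts to look and compute and a tool call to move; the robot and the scene stay as the last step left them, time stands still between calls to the robot, and variables do not carry over. Pictures are saved under pics/ and viewed, at most 10 in all, crops included, and the job is handed in when it is done.

Besides the shell and the picture viewer there is one more tool, called after "Call:" as name(argument=value, ...) on one line, values as JSON. drive_tool: Moves the arm, as the interface text tells. Its arguments: {"type":"object","properties":{"deltas":{"type":"array"},"gripper":{"type":"number"},"squeeze":{"type":"number"}},"required":["deltas"]}

```bash
ls; mkdir -p pics; python3 - <<'E'
from rig import sensors, eyes, ticket, robot
import cv2,numpy as np,pickle
print(sensors.get_obs()); print(robot.tip_reach)
d={}
for n in("scene","side","wrist"):
    c=eyes.camera(n); d[n]=c
    print(n,{k:v for k,v in c.items() if k!='img'})
pickle.dump(d,open('c0.pkl','wb'))
cv2.imwrite('pics/a.png',cv2.cvtColor(d['scene']['img'],cv2.COLOR_RGB2BGR))
cv2.imwrite('pics/b.png',cv2.cvtColor(d['side']['img'],cv2.COLOR_RGB2BGR))
E
```

```text
pics
{'time': 0.0, 'q': array([ 1.12451745e+00,  5.28445414e-01,  1.43388388e+00, -1.02510605e-05,
        1.18138568e+00, -1.78506697e-01]), 'joint_velocities': array([-0.00025585, -0.00028864, -0.00169038, -0.00050118,  0.00011897,
       -0.0011746 ]), 'joint_torque': array([-1.24405702e-03, -4.40055907e+01, -1.76587254e+01,  6.31486997e-02,
        5.85576030e-02, -1.91385629e-04]), 'position': array([0.16504748, 0.60211493, 0.24359019]), 'tool_rot': array([ 1.33484445e-01,  9.91050340e-01, -1.01125765e-03, -3.21622908e-04]), 'ft_force': array([0.44479563, 0.47845516, 1.3053752 ]), 'moment': array([ 0.00881141,  0.00061047, -0.01117043]), 'grip_force': 0.0, 'grip_width': 0.08678364537754614}
0.022
scene {'fov_y': 44.60898835155215, 'cx': 245.862627307124, 'cy': 201.94784928203754, 'D': array([-0.17612854,  0.        ,  0.        ,  0.        ,  0.        ]), 'xyz': array([ 1.78974788, -0.30965277,  1.48562796]), 'attitude': array([0.28795929, 0.22810647, 0.55888527, 0.74343402])}
side {'fov_y': 48.92905337262493, 'cx': 259.81283122699574, 'cy': 197.9735477530401, 'D': array([-0.06340432,  0.        ,  0.        ,  0.        ,  0.        ]), 'xyz': array([ 0.0643276 , -0.90068519,  1.23239894]), 'attitude': array([ 0.35371971, -0.08117696, -0.23443678,  0.90184925])}
wrist {'fov_y': 70.71593697947456, 'cx': 255.13788323529283, 'cy': 189.29370295864857, 'D': array([-0.04296242,  0.        ,  0.        ,  0.        ,  0.        ]), 'hand_eye': array([[-1.86284981e-04,  9.62800212e-01,  2.70214205e-01,
         7.46001986e-02],
       [ 9.99999950e-01,  1.09933535e-04,  2.97693237e-04,
        -1.22294928e-03],
       [ 2.56913510e-04,  2.70214247e-01, -9.62800184e-01,
        -1.39990528e-01],
       [ 0.00000000e+00,  0.00000000e+00,  0.00000000e+00,
         1.00000000e+00]])}
```

View pics/a.png

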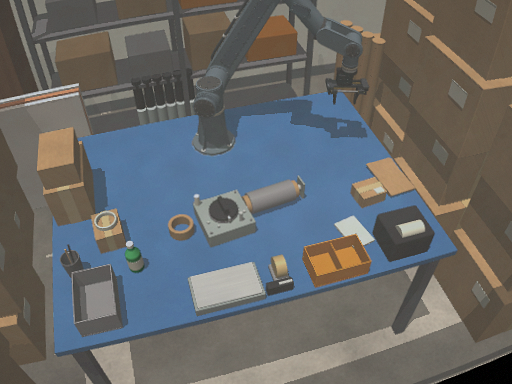

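View pics/b.png

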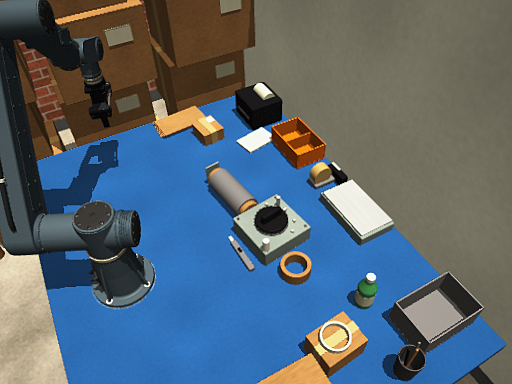

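The housing with the black wheel is at about (223,211) in the scene view and (271,220) in the side view. The glue stick is at its near right corner, and the film roll points left. Next I'll triangulate the wheel and zoom in.

```bash
cat > h.py <<'E'
import numpy as np,cv2
from scipy.spatial.transform import Rotation as R
def K(c):
    f=192/np.tan(np.radians(c['fov_y']/2)); return np.array([[f,0,c['cx']],[0,f,c['cy']],[0,0,1]])
def pose(c,obs=None):
    if 'xyz' in c: return R.from_quat(c['attitude']).as_matrix(),np.array(c['xyz'])
    T=c['hand_eye'];A=R.from_quat(obs['tool_rot']).as_matrix()
    return A@T[:3,:3],obs['position']+A@T[:3,3]
def ray(c,px,obs=None):
    p=cv2.undistortPoints(np.array(px,float).reshape(-1,1,2),K(c),c['D']).reshape(-1,2)
    M,o=pose(c,obs); d=np.c_[p[:,0],-p[:,1],-np.ones(len(p))]@M.T
    return o,d/np.linalg.norm(d,axis=1)[:,None]
def plane(c,px,z,obs=None):
    o,d=ray(c,px,obs); return o+d*((z-o[2])/d[:,2])[:,None]
def tri(r1,r2):
    (o1,d1),(o2,d2)=r1,r2; d1=d1[0];d2=d2[0]
    s=np.linalg.lstsq(np.c_[d1,-d2],o2-o1,rcond=None)[0]
    a,b=o1+s[0]*d1,o2+s[1]*d2; return (a+b)/2,np.linalg.norm(a-b)
def proj(c,P,obs=None):
    M,o=pose(c,obs); q=(np.atleast_2d(P)-o)@M; q=q*[1,-1,-1]
    return cv2.projectPoints(q,np.zeros(3),np.zeros(3),K(c),c['D'])[0].reshape(-1,2)
E
python3 - <<'E'
import pickle,cv2,numpy as np
from h import *
d=pickle.load(open('c0.pkl','rb'))
out=[]
cs={}
for n,(u,v) in(('scene',(224,213)),('side',(271,222))):
    im=d[n]['img'];g=im.max(2)
    m=(g<60).astype(np.uint8); N,l,s,ce=cv2.connectedComponentsWithStats(m)
    k=[i for i in range(1,N) if abs(ce[i][0]-u)<15 and abs(ce[i][1]-v)<15]
    for i in k: print(n,s[i],ce[i])
    cs[n]=ce[max(k,key=lambda i:s[i][4])]
    out.append(cv2.resize(im[v-37:v+38,u-50:u+50],None,fx=4,fy=4,interpolation=cv2.INTER_CUBIC))
print(tri(ray(d['scene'],cs['scene']),ray(d['side'],cs['side'])))
for n in cs: print(plane(d[n],cs[n],.1))
cv2.imwrite('pics/c.png',cv2.cvtColor(np.hstack(out),cv2.COLOR_RGB2BGR))
E
```

```text
Traceback (most recent call last):
ValueError: max() iterable argument is empty
```

```bash
cat > m.py <<'E'
import pickle,cv2,numpy as np
from h import *
d=pickle.load(open('c0.pkl','rb'))
out=[]
cs={}
for n,(u,v) in(('scene',(224,213)),('side',(271,222))):
    im=d[n]['img'];sub=im[v-37:v+38,u-50:u+50]
    g=sub.max(2).astype(np.uint8)
    m=(g<75).astype(np.uint8); N,l,s,ce=cv2.connectedComponentsWithStats(m)
    for i in range(1,N):
        if s[i][4]>60: print(n,s[i],ce[i]+[u-50,v-37])
    i=min([i for i in range(1,N) if s[i][4]>60],key=lambda i:np.hypot(*(ce[i]-[50,37])))
    cs[n]=ce[i]+[u-50,v-37]
    out.append(cv2.resize(sub,None,fx=4,fy=4,interpolation=cv2.INTER_CUBIC))
cv2.imwrite('pics/c.png',cv2.cvtColor(np.hstack(out),cv2.COLOR_RGB2BGR))
print(tri(ray(d['scene'],cs['scene']),ray(d['side'],cs['side'])))
for n in cs: print(plane(d[n],cs[n],.1))
E
python3 m.py
```

```text
scene [43 22 13 17 62] [222.9516129 207.9516129]
side [  0   9  20  22 100] [230.16 205.42]
side [ 34  19  33  32 763] [270.75753604 220.04456094]
side [ 12  36  33  39 305] [248.5704918 242.       ]
side [48 56 34 19 87] [284.51724138 250.8045977 ]
(array([ 0.53177921, -0.07795574,  0.08854778]), np.float64(0.004103084234843296))
[[ 0.54056328 -0.07802612  0.1       ]]
[[ 0.52742803 -0.08852047  0.1       ]]
```

View pics/c.png

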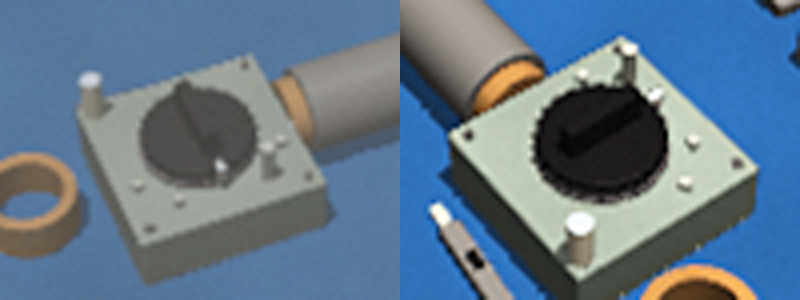

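The tall post is the left one next to the pointer, at scene crop (267,158) and side crop (629,60). A short post sits further left of it, at (282,140) and (582,75). That puts the tall post at about +35°.

```bash
python3 - <<'E'
import pickle
from h import *
d=pickle.load(open('c0.pkl','rb'))
S=lambda x,y:[174+x/4,176+y/4]
T=lambda x,y:[221+(x-400)/4,185+y/4]
for n,a,b in(('ptr',(222,165),(655,95)),('tall_top',(268,145),(628,48)),('short67',(282,140),(582,75)),('sA',(179,203),(692,142)),('sB',(138,187),(684,184)),('glue top',(92,78),(579,222)),('c1',(245,63),(467,132)),('c2',(309,176),(622,45)),('c3',(150,228),(737,162))):
    print(n,*tri(ray(d['scene'],S(*a)),ray(d['side'],T(*b))))
E
```

```text
ptr [ 0.59653312 -0.06612213  0.09942008] 0.002429001969352956
tall_top [ 0.5970898  -0.01834637  0.11506205] 0.0009741354889548643
short67 [0.5616456  0.00461903 0.07662568] 0.002297702443362997
sA [ 0.60901414 -0.11293447  0.07349291] 0.0014262206264994898
sB [ 0.57790967 -0.14833197  0.0734344 ] 0.0008733119171556902
glue top [ 0.46199614 -0.16772134  0.11901564] 0.00325526011765877
c1 [ 0.44066462 -0.0016194   0.07227488] 0.0005955683155841292
c2 [0.61338691 0.01885585 0.07485783] 2.0564465725784528e-05
c3 [ 0.63182563 -0.14893271  0.07192141] 0.001909489366281162
```

Call:
drive_tool(deltas=[[[-26.8,-27.7,-2.3,0,0,0],[-26.8,-27.7,-2.3,0,0,0],[-26.8,-27.7,-2.3,0,0,0],[-26.8,-27.7,-2.3,0,0,0],[-26.8,-27.7,-2.3,0,0,0],[-26.8,-27.7,-2.3,0,0,0],[-26.8,-27.7,-2.3,0,0,0],[-26.8,-27.7,-2.3,0,0,0]]], gripper=100)

```text
time: 0.82
position: [0.3137, 0.3306, 0.263]
tool_rot: [0.133, 0.991, -0.0, -0.0]
ft_force: [0.8, -0.4, 0.2]
grip_width: 0.0871
grip_force: 0.0
```

Call:
drive_tool(deltas=[[[-26.8,-27.7,-2.3,0,0,0],[-26.8,-27.7,-2.3,0,0,0],[-26.8,-27.7,-2.3,0,0,0],[-26.8,-27.7,-2.3,0,0,0],[-26.8,-27.7,-2.3,0,0,0],[-26.8,-27.7,-2.3,0,0,0],[-26.8,-27.7,-2.3,0,0,0],[-26.8,-27.7,-2.3,0,0,0]]])

```text
time: 1.48
position: [0.462, 0.06, 0.2814]
tool_rot: [0.134, 0.991, 0.0, -0.0]
ft_force: [1.6, 0.5, -0.2]
grip_width: 0.0868
grip_force: 0.0
```

Call:
drive_tool(deltas=[[[-26.8,-27.7,-2.3,0,0,0],[-26.8,-27.7,-2.3,0,0,0],[-26.8,-27.7,-2.3,0,0,0],[-26.8,-27.7,-2.3,0,0,0],[0,0,0,0,0,-0.097],[0,0,0,0,0,-0.097],[0,0,0,0,0,-0.097],[0,0,0,0,0,-0.097]]])

```text
time: 2.15
position: [0.5354, -0.0738, 0.2901]
tool_rot: [-0.062, 0.998, 0.0, -0.001]
ft_force: [-0.3, 0.2, 0.6]
grip_width: 0.0867
grip_force: 0.0
```

Call:
drive_tool(deltas=[[[0,0,0,0,0,0],[0,0,0,0,0,0]]])

```text
time: 2.32
position: [0.5354, -0.0733, 0.2903]
tool_rot: [-0.059, 0.998, 0.0, -0.0]
ft_force: [-0.2, -0.4, -0.2]
grip_width: 0.0867
grip_force: 0.0
```

```bash
python3 - <<'E'
from rig import sensors, eyes
import cv2,numpy as np,pickle
o=sensors.get_obs(); c=eyes.camera('wrist'); pickle.dump((o,c),open('w1.pkl','wb'))
print(o['time'],o['position'],o['tool_rot'],o['q'],o['ft_force'])
cv2.imwrite('pics/d.png',cv2.cvtColor(c['img'],cv2.COLOR_RGB2BGR))
E
```

```text
2.3167 [ 0.53544746 -0.07333128  0.29032322] [-5.87660172e-02  9.98271741e-01  1.30015050e-04 -2.61939495e-04] [-3.42983171e-01  3.60143511e-01  1.58891881e+00  3.70669167e-05
  1.19311418e+00 -2.03139297e+00] [-0.15701918 -0.39354002 -0.23490166]
```

View pics/d.png

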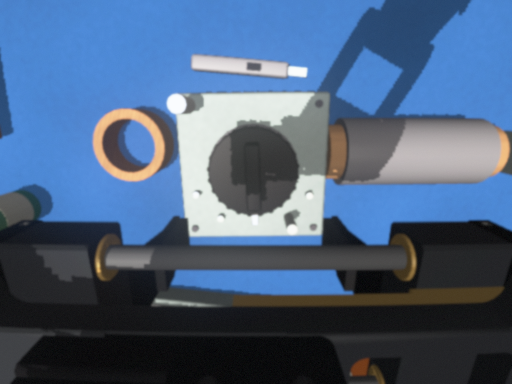

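From above I can see the wheel centre at (253,168), the pointer at (255,219), the tall post at (292,229) and the short ones at (310,195), (221,217) and (197,194). The last joint would run close to its limit for the turn, so I'll flip the tool by half a turn.

Call:
drive_tool(deltas=[[[0,0,0,0,0,0.125],[0,0,0,0,0,0.125],[0,0,0,0,0,0.125],[0,0,0,0,0,0.125],[0,0,0,0,0,0.125],[0,0,0,0,0,0.125],[0,0,0,0,0,0.125],[0,0,0,0,0,0.125]]])

```text
time: 3.03
position: [0.5355, -0.0732, 0.2906]
tool_rot: [0.429, 0.903, 0.0, -0.0]
ft_force: [0.5, 0.1, 0.3]
grip_width: 0.0875
grip_force: 0.0
```

Call:
drive_tool(deltas=[[[0,0,0,0,0,0.125],[0,0,0,0,0,0.125],[0,0,0,0,0,0.125],[0,0,0,0,0,0.125],[0,0,0,0,0,0.125],[0,0,0,0,0,0.125],[0,0,0,0,0,0.125],[0,0,0,0,0,0.125]]])

```text
time: 3.7
position: [0.5356, -0.0732, 0.2905]
tool_rot: [0.81, 0.587, -0.0, -0.0]
ft_force: [0.4, 0.2, -0.3]
grip_width: 0.0867
grip_force: 0.0
```

Call:
drive_tool(deltas=[[[0,0,0,0,0,0.125],[0,0,0,0,0,0.125],[0,0,0,0,0,0.125],[0,0,0,0,0,0.125],[0,0,0,0,0,0.125],[0,0,0,0,0,0.125],[0,0,0,0,0,0.125],[0,0,0,0,0,0.125]]])

```text
time: 4.37
position: [0.5356, -0.0732, 0.2906]
tool_rot: [0.992, 0.127, -0.0, 0.0]
ft_force: [-0.5, -0.4, 1.0]
grip_width: 0.0866
grip_force: 0.0
```

Call:
drive_tool(deltas=[[[0,0,0,0,0,0.125],[0,0,0,0,0,0.017],[0,0,0,0,0,0],[0,0,0,0,0,0]]])

```text
time: 4.7
position: [0.5356, -0.0733, 0.2905]
tool_rot: [0.998, 0.061, -0.0, -0.0]
ft_force: [0.8, 0.4, -0.3]
grip_width: 0.0867
grip_force: 0.0
```

```bash
cat > w.py <<'E'
from h import *
import pickle
def blobs(im,mask,amin,amax):
    N,l,s,ce=cv2.connectedComponentsWithStats(mask.astype(np.uint8))
    return [(ce[i],s[i],l==i) for i in range(1,N) if amin<=s[i][4]<=amax]
def wheel(c,o):
    im=c['img'];p=proj(c,[.536,-.075,.094],o)[0]
    m=im.max(2)<75; yy,xx=np.mgrid[:384,:512]; m&=np.hypot(xx-p[0],yy-p[1])<62
    b=max(blobs(im,m,500,9e9),key=lambda t:t[1][4])
    k=cv2.convexHull(np.argwhere(b[2])[:,::-1].astype(np.int32))
    return cv2.fitEllipse(k),b[1]
E
python3 - <<'E'
from rig import sensors, eyes
from w import *
o=sensors.get_obs(); c=eyes.camera('wrist'); pickle.dump((o,c),open('w2.pkl','wb'))
print(o['time'],o['position'],o['tool_rot'],o['q'],o['ft_force'])
cv2.imwrite('pics/e.png',cv2.cvtColor(cv2.resize(c['img'],None,fx=1.5,fy=1.5),cv2.COLOR_RGB2BGR))
for f in('w1.pkl','w2.pkl'):
    o,c=pickle.load(open(f,'rb')); e,s=wheel(c,o); print(e,s,plane(c,e[0],.094,o))
    p=proj(c,[.536,-.075,.094],o)[0]; g=c['img'].min(2); yy,xx=np.mgrid[:384,:512]
    for ce,st,_ in blobs(g,(g>205)&(np.hypot(xx-p[0],yy-p[1])<95),4,600): print(ce,st[2:],plane(c,ce,.094,o)[0,:2])
E
```

```text
4.7 [ 0.53560679 -0.07328136  0.29054426] [ 9.98146452e-01  6.08577074e-02 -2.77416479e-05 -2.96413884e-06] [-3.42765830e-01  3.59911503e-01  1.58861334e+00 -1.75803331e-05
  1.19312117e+00  1.10624631e+00] [ 0.77784603  0.4014167  -0.33140974]
((261.3623352050781, 167.4399871826172), (69.6335220336914, 89.4984130859375), 164.44110107421875) [ 231  127   68   85 3841] [[ 0.52528467 -0.06754143  0.094     ]]
((253.96434020996094, 179.2417449951172), (71.32713317871094, 87.55519104003906), 108.5683822631836) [ 212  144   87   73 3779] [[ 0.52729114 -0.07373477  0.094     ]]
[226.4248366  219.18300654] [ 29  15 153] [ 0.46843576 -0.04382917]
[293.11111111 216.22222222] [4 4 9] [ 0.48339265 -0.13152712]
[245.   222.75] [3 3 4] [ 0.46636361 -0.06901164]
[232.54716981 227.90566038] [14  9 53] [ 0.45687445 -0.05318194]
[245.875 228.5  ] [4 5 8] [ 0.45820304 -0.07110865]
[214.42857143 230.21428571] [ 7  5 14] [ 0.45049456 -0.02917948]
[219.66666667 239.64583333] [16  7 96] [ 0.4373937  -0.03740044]
[318.29166667 241.125     ] [ 5  7 24] [ 0.45143282 -0.17176387]
```

View pics/e.png

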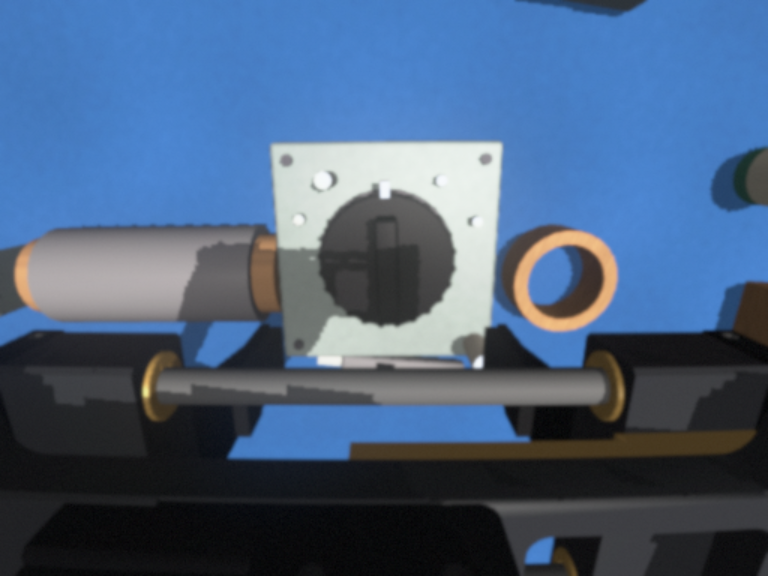

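Flipped view (1.5x): wheel centre (387,258), pointer tip (385,182), tall post (322,181), short posts (299,219), (441,181) and (476,221), housing corners (272,143), (502,143), (489,356) and (287,356).

```bash
python3 - <<'E'
from w import *
o1,c1=pickle.load(open('w1.pkl','rb'));o2,c2=pickle.load(open('w2.pkl','rb'))
P={'wheel':((253,169),(387.5,258)),'ptr':((255,221),(384.5,184)),'tall':((292,229),(322,181)),'s67':((310,195),(299,219)),'sA':((221,218),(441,181)),'sB':((197,194),(476,221)),'barfar':((252,204),(382,217)),'cFL':((325,237),(272,143)),'cFR':((189,237),(502,143)),'cNL':((330,93),(287,356))}
for n,(a,b) in P.items():
    b=np.array(b)/1.5
    print(n,*tri(ray(c1,a,o1),ray(c2,b,o2)),plane(c2,b,.094,o2)[0,:2],plane(c2,b,.080,o2)[0,:2])
# refine in w2: threshold channels
im=c2['img']; g=im.max(2).astype(float)
print('row bar-free 150', g[int(258/1.5)-20,200:320:1].astype(int))
E
```

```text
wheel [ 0.53282521 -0.07818537  0.07295057] 0.0014490721408571318 [ 0.5373472  -0.07810398] [ 0.534401   -0.07863611]
ptr [ 0.59760913 -0.06760585  0.09597964] 0.000987039062250582 [ 0.59760937 -0.06811188] [ 0.59717012 -0.06822833]
tall [ 0.59481312 -0.02064628  0.11580528] 0.0003964764699315038 [ 0.59391488 -0.01776415] [ 0.59332193 -0.01578611]
s67 [0.55866646 0.00284238 0.07724225] 0.002112983154370837 [ 0.5611756 -0.0014057] [0.55922068 0.00125287]
sA [ 0.6053598  -0.11439743  0.07985544] 0.0013355666114692557 [ 0.6055541  -0.11305958] [ 0.60544535 -0.11504588]
sB [ 0.57563345 -0.15038251  0.07650453] 0.0015933875256361298 [ 0.57732218 -0.1469514 ] [ 0.57603896 -0.15034763]
barfar [ 0.57211702 -0.07158577  0.10197613] 0.004750112634294472 [ 0.57102839 -0.06931472] [ 0.56948335 -0.06948121]
cFL [0.61846061 0.03248291 0.07681612] 0.00748559977830221 [0.61852606 0.02409885] [0.61895695 0.02781842]
cFR [ 0.64207822 -0.15940076  0.07586828] 0.0038896069867443003 [ 0.64065334 -0.15648325] [ 0.64200474 -0.16027601]
cNL [0.42469427 0.00662939 0.0723322 ] 0.0019437984670833202 [0.43603023 0.0013565 ] [0.42886918 0.00412998]
row bar-free 150 [218 219 220 221 221 221 222 222 223 224 223 224 224 223 220 199 160 118
  86  75  76  80  80  80  80  81  78  80  81  79  81  80  79  79  81  79
  81  81  82  82  80  82  83  79  73  65  62  61  61  62  62  70  77  79
  81  80  83  84  84  87  88  87  84  77  70  76  84  88  87  89  89  89
  89  91  89  89  90  90  91  93  90  91  91  91  92  91  92  91  93  92
  92  92  94  93  91  89  93 113 154 199 225 234 235 236 236 235 235 234
 234 234 235 236 235 234 234 234 235 236 237 238]
```

```bash
python3 - <<'E'
from w import *
from scipy.optimize import least_squares
o2,c2=pickle.load(open('w2.pkl','rb'))
Q=np.array([[.5948,-.0206],[.5587,.0028],[.6054,-.1144],[.5756,-.1504]])
s=least_squares(lambda p:np.hypot(*(Q-p).T)-.084,[.535,-.077]);print(s.x,s.fun)
# housing outline by mask in w2: light grey-green
im=c2['img'].astype(int)
e=lambda px,z:plane(c2,np.array(px)/1.5,z,o2)[0,:2]
# wheel left/right rim at widest, top-face; bar edges
for r in(150,155,160,165,170,175,180):
    g=im[r].max(1).astype(float); x=np.arange(512)
    L=np.where(g[200:258]>140)[0].max()+200.5; Rr=np.where(g[258:330]>150)[0]; Rr=Rr.min()+257.5 if len(Rr) else np.nan
    print(r,L,Rr,plane(c2,[[L,r],[Rr,r]],.092,o2)[:,:2].round(4).tolist())
for n,p in dict(barFL=(368,218),barFR=(397,217),barNL=(372,322),barNR=(400,320)).items(): print(n,e(p,.127))
M,cp=pose(c2,o2);print('cam',cp)
s0=s.x
for z,p in(('ptr',(.5976,-.0678)),('tall',(.5948,-.0206))): v=np.array(p)-s0;print(z,np.degrees(np.arctan2(v[1],v[0])),np.hypot(*v))
for q in Q: v=q-s0;print(np.degrees(np.arctan2(v[1],v[0])))
E
```

```text
[ 0.53177221 -0.07701838] [ 0.0005904   0.00023823 -0.00142617  0.00147361]
150 217.5 296.5 [[0.5586, -0.024], [0.5706, -0.1221]]
155 215.5 299.5 [[0.5521, -0.022], [0.5649, -0.1268]]
160 212.5 300.5 [[0.5453, -0.0188], [0.5588, -0.1291]]
165 212.5 302.5 [[0.5389, -0.0193], [0.5528, -0.1327]]Traceback (most recent call last):
  File "<stdin>", line 12, in <module>
    return umr_maximum(a, axis, None, out, keepdims, initial, where)
ValueError: zero-size array to reduction operation maximum which has no identity
```

Axis at (0.532, -0.077): the posts fit an 84 mm circle to within 1.5 mm. The pointer is at 8.0° in the world and the tall post at 41.8°. The housing yaw is about 6.8°, so the tall post is at about +35° on the dial. Descending now.

Call:
drive_tool(deltas=[[[-4.0,3.2,15,0,0,-0.01],[0,0,30,0,0,0],[0,0,30,0,0,0],[0,0,30,0,0,0],[0,0,30,0,0,0],[0,0,20,0,0,0],[0,0,0,0,0,0],[0,0,0,0,0,0]]])

```text
time: 5.42
position: [0.5316, -0.0769, 0.1348]
tool_rot: [0.998, 0.065, -0.001, -0.001]
ft_force: [0.5, 0.7, 0.1]
grip_width: 0.0872
grip_force: 0.0
```

Call:
drive_tool(deltas=[[[0,0,5,0,0,0],[0,0,5,0,0,0],[0,0,3,0,0,0],[0,0,3,0,0,0],[0,0,0,0,0,0],[0,0,0,0,0,0]]])

```text
time: 5.92
position: [0.5321, -0.0771, 0.1198]
tool_rot: [0.998, 0.065, 0.0, 0.0]
ft_force: [-0.3, 0.6, 0.0]
grip_width: 0.0871
grip_force: 0.0
```

Call:
drive_tool(deltas=[[[0,0,0,0,0,0],[0,0,0,0,0,0],[0,0,0,0,0,0],[0,0,0,0,0,0],[0,0,0,0,0,0],[0,0,0,0,0,0],[0,0,0,0,0,0],[0,0,0,0,0,0]]], gripper=0, squeeze=8)

```text
time: 6.58
position: [0.5321, -0.077, 0.1195]
tool_rot: [0.998, 0.065, -0.0, 0.0]
ft_force: [0.3, -0.7, -0.0]
grip_width: 0.0415
grip_force: 0.0
```

Call:
drive_tool(deltas=[[[0,0,0,0,0,0],[0,0,0,0,0,0],[0,0,0,0,0,0],[0,0,0,0,0,0]]])

```text
time: 6.92
position: [0.532, -0.0769, 0.1196]
tool_rot: [0.998, 0.065, -0.0, -0.0]
ft_force: [-0.2, 1.0, -0.9]
grip_width: 0.0183
grip_force: 8.0
```

```bash
cat > s.py <<'E'
from rig import sensors
import numpy as np
o=sensors.get_obs();np.set_printoptions(precision=4,suppress=True)
print(o['time'],o['position'],o['tool_rot'],'yaw',np.degrees(2*np.arctan2(o['tool_rot'][1],o['tool_rot'][0])))
print('F',o['ft_force'],'M',o['moment'],'grip',o['grip_width'],o['grip_force'],'q6',o['q'][5])
E
python3 s.py
```

```text
6.9167 [ 0.532  -0.0769  0.1196] [ 0.9979  0.0648 -0.     -0.0001] yaw 7.434945532060285
F [-0.1985  0.9884 -0.8776] M [0.016  0.1851 0.0365] grip 0.018269430095295205 7.999452872900292 q6 1.0891810631011463
```

The bar is gripped at 18.3 mm, with hardly any side force. I'll tighten the grip and press.

Call:
drive_tool(deltas=[[[0,0,0,0,0,0],[0,0,0,0,0,0],[0,0,1.5,0,0,0],[0,0,1.5,0,0,0],[0,0,0,0,0,0],[0,0,0,0,0,0]]], squeeze=40)

```text
time: 7.42
position: [0.5321, -0.0769, 0.1175]
tool_rot: [0.998, 0.065, 0.0, 0.0]
ft_force: [-1.7, 0.8, 8.0]
grip_width: 0.0176
grip_force: 40.0
```

Call:
drive_tool(deltas=[[[0,0,1.5,0,0,0],[0,0,1.5,0,0,0],[0,0,0,0,0,0],[0,0,0,0,0,0]]])

```text
time: 7.75
position: [0.5321, -0.0769, 0.1148]
tool_rot: [0.998, 0.065, 0.0, 0.0]
ft_force: [-3.1, 2.2, 10.2]
grip_width: 0.0176
grip_force: 40.0
```

Call:
drive_tool(deltas=[[[0,0,1.5,0,0,0],[0,0,1.5,0,0,0],[0,0,0,0,0,0],[0,0,0,0,0,0]]])

```text
time: 8.08
position: [0.5321, -0.0769, 0.1121]
tool_rot: [0.998, 0.065, 0.0, 0.0]
ft_force: [-2.9, 2.2, 11.7]
grip_width: 0.018
grip_force: 40.0
```

```bash
python3 s.py
```

```text
8.0833 [ 0.5321 -0.0769  0.1121] [0.9979 0.0649 0.0003 0.0001] yaw 7.441556048322711
F [-2.8586  2.2166 11.694 ] M [0.1951 0.594  0.0035] grip 0.01797355037125097 40.00187401659787 q6 1.0892933020706734
```

Call:
drive_tool(deltas=[[[0,0,1.0,0,0,0],[0,0,0,0,0,0],[0,0,0,0,0,-0.04],[0,0,0,0,0,-0.04],[0,0,0,0,0,0],[0,0,0,0,0,0]]])

```text
time: 8.58
position: [0.5321, -0.0771, 0.1113]
tool_rot: [0.994, 0.105, 0.0, 0.0]
ft_force: [-3.0, 0.3, 13.2]
grip_width: 0.0178
grip_force: 40.0
```

```bash
python3 s.py
```

```text
8.5833 [ 0.5321 -0.0771  0.1113] [0.9945 0.105  0.0003 0.0003] yaw 12.058605578766803
F [-2.9519  0.2932 13.2351] M [0.0726 0.6851 0.0436] grip 0.017751032296275455 40.00222203321755 q6 1.0089856527923295
```

Call:
drive_tool(deltas=[[[0,0,0,0,0,-0.05],[0,0,0,0,0,-0.05],[0,0,0,0,0,-0.05],[0,0,0,0,0,-0.05],[0,0,0,0,0,0],[0,0,0,0,0,0]]])

```text
time: 9.08
position: [0.5323, -0.0776, 0.1113]
tool_rot: [0.979, 0.204, 0.0, 0.001]
ft_force: [-2.4, -0.3, 13.2]
grip_width: 0.0177
grip_force: 40.0
```

```bash
python3 s.py
```

```text
9.0833 [ 0.5323 -0.0776  0.1113] [0.979  0.2039 0.0004 0.0008] yaw 23.528125758355394
F [-2.3875 -0.2857 13.1922] M [-0.1405  0.6491  0.0725] grip 0.017720114309001573 40.0022336281836 q6 0.8089924922627069
```

Call:
drive_tool(deltas=[[[0,0,0,0,0,-0.06],[0,0,0,0,0,-0.06],[0,0,0,0,0,-0.06],[0,0,0,0,0,0],[0,0,-1.5,0,0,0],[0,0,-1.5,0,0,0],[0,0,0,0,0,0],[0,0,0,0,0,0]]])

```text
time: 9.75
position: [0.5325, -0.0779, 0.1141]
tool_rot: [0.957, 0.291, 0.0, 0.001]
ft_force: [-2.8, -1.4, 10.0]
grip_width: 0.0176
grip_force: 40.0
```

```bash
python3 s.py
```

```text
9.75 [ 0.5325 -0.0779  0.1141] [0.9567 0.2911 0.0004 0.0012] yaw 33.849474463696595
F [-2.775  -1.4498  9.9791] M [-0.3013  0.5269  0.0751] grip 0.017597378106837532 40.00157271511853 q6 0.6290741311724006
```

Call:
drive_tool(deltas=[[[0,0,-1.0,0,0,0],[0,0,0,0,0,0],[0,0,0,0,0,0]]])

```text
time: 10.0
position: [0.5325, -0.0779, 0.1148]
tool_rot: [0.957, 0.291, 0.0, 0.001]
ft_force: [-1.3, -1.9, 8.7]
grip_width: 0.018
grip_force: 40.0
```

```bash
python3 s.py
```

```text
10.0 [ 0.5325 -0.0779  0.1148] [0.9567 0.2911 0.0004 0.0011] yaw 33.85102784777151
F [-1.2648 -1.9361  8.7105] M [-0.2948  0.5648  0.0583] grip 0.01804429318491623 40.00148114282638 q6 0.6290152488253309
```

Call:
drive_tool(deltas=[[[0,0,-1.0,0,0,0],[0,0,0,0,0,0],[0,0,0,0,0,0]]])

```text
time: 10.25
position: [0.5325, -0.0779, 0.1155]
tool_rot: [0.957, 0.291, 0.0, 0.001]
ft_force: [-1.4, -2.2, 7.5]
grip_width: 0.0177
grip_force: 40.0
```

```bash
python3 s.py
```

```text
10.25 [ 0.5325 -0.0779  0.1155] [0.9566 0.2913 0.0003 0.001 ] yaw 33.86712108147075
F [-1.3921 -2.1539  7.5393] M [-0.284   0.472   0.1471] grip 0.017684984879444872 40.00120220705867 q6 0.6287402658644855
```

The lug is pressing lightly up against the ring: 7.5 N, where the free spring would give about 9.6 N. I'll sweep in small steps and watch for the force to return to the spring line.

Call:
drive_tool(deltas=[[[0,0,0,0,0,-0.013],[0,0,0,0,0,-0.013],[0,0,0,0,0,0],[0,0,0,0,0,0]]])

```text
time: 10.58
position: [0.5325, -0.078, 0.1158]
tool_rot: [0.953, 0.303, 0.0, 0.001]
ft_force: [-2.0, -2.1, 8.9]
grip_width: 0.0178
grip_force: 40.0
```

```bash
python3 s.py
```

```text
10.5833 [ 0.5325 -0.078   0.1158] [0.9529 0.3033 0.0004 0.0011] yaw 35.31387206122433
F [-1.9887 -2.1371  8.9161] M [-0.4252  0.5644 -0.0096] grip 0.017791547505594228 40.001361183822155 q6 0.603307512851014
```

Call:
drive_tool(deltas=[[[0,0,0,0,0,-0.013],[0,0,0,0,0,-0.013],[0,0,0,0,0,0],[0,0,0,0,0,0]]])

```text
time: 10.92
position: [0.5326, -0.078, 0.1159]
tool_rot: [0.949, 0.316, 0.0, 0.001]
ft_force: [-2.5, -2.0, 9.2]
grip_width: 0.0177
grip_force: 40.0
```

```bash
python3 s.py
```

```text
10.9167 [ 0.5326 -0.078   0.1159] [0.9489 0.3157 0.0005 0.0012] yaw 36.80434082783692
F [-2.4761 -1.9783  9.1542] M [-0.4821  0.5426 -0.0043] grip 0.017650193086416223 40.00144078396261 q6 0.5773051882878968
```

The force is up at 8.9–9.2 N, so it may have entered the notch. I'll raise it to test.

Call:
drive_tool(deltas=[[[0,0,-1.0,0,0,0],[0,0,-0.5,0,0,0],[0,0,0,0,0,0],[0,0,0,0,0,0]]])

```text
time: 11.25
position: [0.5326, -0.078, 0.1173]
tool_rot: [0.949, 0.316, 0.0, 0.001]
ft_force: [-2.9, -2.5, 9.3]
grip_width: 0.0174
grip_force: 40.0
```

```bash
python3 s.py
```

```text
11.25 [ 0.5326 -0.078   0.1173] [0.9489 0.3156 0.0004 0.0012] yaw 36.79725444557621
F [-2.9466 -2.4701  9.2514] M [-0.4616  0.5142  0.022 ] grip 0.017378597622147825 40.00124369747937 q6 0.5774116901378761
```

It rises freely, so the lug is in the notch. I'll ease it up the rest of the way.

Call:
drive_tool(deltas=[[[0,0,-0.7,0,0,0],[0,0,-0.7,0,0,0],[0,0,0,0,0,0],[0,0,0,0,0,0]]])

```text
time: 11.58
position: [0.5326, -0.078, 0.1186]
tool_rot: [0.949, 0.316, 0.0, 0.001]
ft_force: [-1.4, -1.5, 7.4]
grip_width: 0.0183
grip_force: 40.0
```

```bash
python3 s.py
```

```text
11.5833 [ 0.5326 -0.078   0.1186] [0.9489 0.3156 0.0004 0.0012] yaw 36.795893372792285
F [-1.3634 -1.4877  7.4173] M [-0.4522  0.4959  0.0008] grip 0.018349061519018352 40.00094317831099 q6 0.577390336719562
```

Call:
drive_tool(deltas=[[[0,0,-0.5,0,0,0],[0,0,-0.5,0,0,0],[0,0,0,0,0,0],[0,0,0,0,0,0]]])

```text
time: 11.92
position: [0.5326, -0.078, 0.1195]
tool_rot: [0.949, 0.316, 0.0, 0.001]
ft_force: [-0.8, -2.1, 8.1]
grip_width: 0.0175
grip_force: 40.0
```

```bash
python3 s.py
```

```text
11.9167 [ 0.5326 -0.078   0.1195] [0.9489 0.3156 0.0004 0.0012] yaw 36.797943304480675
F [-0.8208 -2.1104  8.0786] M [-0.5305  0.5232 -0.0177] grip 0.01747864692325224 40.00087724067271 q6 0.5773802302433
```

Call:
drive_tool(deltas=[[[0,0,-0.5,0,0,0],[0,0,-0.5,0,0,0],[0,0,0,0,0,0],[0,0,0,0,0,0]]])

```text
time: 12.25
position: [0.5326, -0.078, 0.1196]
tool_rot: [0.949, 0.316, 0.0, 0.001]
ft_force: [-0.7, -4.4, 0.9]
grip_width: 0.0179
grip_force: 40.0
```

```bash
python3 s.py
```

```text
12.25 [ 0.5326 -0.078   0.1196] [0.9489 0.3156 0.0003 0.0009] yaw 36.7928317414322
F [-0.6875 -4.4368  0.8652] M [-1.0348  0.1736 -0.007 ] grip 0.017874068764339255 39.99963026493788 q6 0.5773416827096007
```

It is fully up: the force fell to 0.9 N at the starting height. Releasing and retreating.

Call:
drive_tool(deltas=[[[0,0,0,0,0,0],[0,0,0,0,0,0],[0,0,0,0,0,0],[0,0,0,0,0,0],[0,0,0,0,0,0],[0,0,0,0,0,0],[0,0,0,0,0,0],[0,0,0,0,0,0]]], gripper=60, squeeze=8)

```text
time: 12.92
position: [0.532, -0.0769, 0.1194]
tool_rot: [0.949, 0.315, -0.0, -0.0]
ft_force: [-0.5, 0.8, 0.2]
grip_width: 0.0515
grip_force: 0.0
```

Call:
drive_tool(deltas=[[[0,0,-5,0,0,0],[0,0,-20,0,0,0],[0,0,-30,0,0,0],[0,0,-30,0,0,0],[0,0,-30,0,0,0],[0,0,-30,0,0,0],[0,0,-20,0,0,0],[0,0,0,0,0,0]]])

```text
time: 13.58
position: [0.5347, -0.0778, 0.2898]
tool_rot: [0.949, 0.315, 0.004, 0.003]
ft_force: [0.9, -0.7, 0.1]
grip_width: 0.0521
grip_force: 0.0
```

```bash
python3 s.py; python3 - <<'E'
from rig import sensors, eyes
from w import *
o=sensors.get_obs(); c=eyes.camera('wrist'); pickle.dump((o,c),open('w3.pkl','wb'))
s=eyes.camera('scene')['img'][176:251,174:274]; e=eyes.camera('side')['img'][185:260,221:321]
a=cv2.resize(c['img'],(512,384)); b=np.vstack([cv2.resize(x,(256,192),interpolation=cv2.INTER_CUBIC) for x in(s,e)])
cv2.imwrite('pics/f.png',cv2.cvtColor(np.hstack([a,b]),cv2.COLOR_RGB2BGR))
E
```

```text
13.5833 [ 0.5347 -0.0778  0.2898] [0.9489 0.3155 0.0043 0.0034] yaw 36.77813653336799
F [ 0.8836 -0.7213  0.051 ] M [-0.0558  0.0932 -0.0165] grip 0.05210244828091799 0.0 q6 0.5772870139412203
```

View pics/f.png

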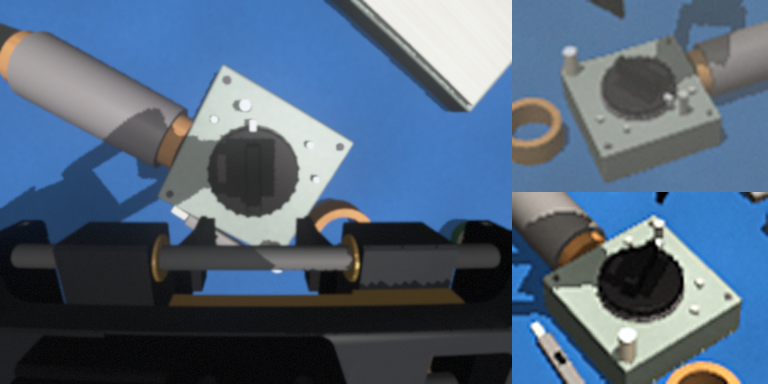

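The final view shows the pointer (253,126) next to the tall post (245,104). The wheel's apparent size is as at the start, so it is fully up, and the gripper is clear with the other things undisturbed. Handing in.

Call:
drive_tool(deltas=[[[0,0,0,0,0,0],[0,0,0,0,0,0],[0,0,0,0,0,0]]])

```text
time: 13.98
position: [0.5314, -0.0768, 0.2831]
tool_rot: [0.949, 0.315, -0.001, -0.001]
ft_force: [-0.2, 0.3, -0.6]
grip_width: 0.0518
grip_force: 0.0
```

```bash
python3 -c "
from rig import ticket
print(ticket.hand_in())"
```

```text
the job is handed in; nothing more can be done
None
```

The brake is set: the wheel rose fully into the notch about 4–5° short of the tall post, was let go with the arm clear, and the job was handed in at about 14 s (no verdict was returned).

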